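# Clip the long slide plate onto the inspection stage

## Robot

A 7-joint arm with a two-finger parallel gripper is mounted at the origin on a cart in front of the work surface, level with it; the furniture and walls round the work are solid. World frame = base frame: x ahead of the robot, y to its left, z up, the work surface at z = 0. Lengths are in mm, angles in degrees, forces in N, time in s.
With the tool pointing down it reaches from about 400 to 925 mm from the base axis. Payload 5.6 kg.
Tool frame: the origin (TCP) lies at the very end of the fingers, on their centre line; the grasp point (between the pads) lies 19 mm behind it; z points along the fingers, y is the line along which they close (so a half turn about z gives the same grasp; the last joint's range is limited). The gripper opens to 85 mm and grips with 20 to 120 N. Pads are 22 mm wide; open, the fingers measure 114 mm over their backs; the gripper's body (76 mm by 85 mm) begins 54 mm behind the grasp point. The pads swing forward as they close: fully open they stand 13 mm farther back than shut.
Start: joints at [-66.463, 26.786, -0.665, 91.828, 0.344, 61.387, -3.226], TCP at [284.989, 584.2, 231.29] pointing down, gripper open.
Joint ranges: [-144.91, 144.91], [-17.63, 115.5], [-89.93, 88.59], [15.96, 139.68], [-74.01, 254.01], [8.47, 105.57], [-167.45, 167.45]. Speed limits (degrees/s): [147.25, 147.25, 180, 180, 180, 180, 180].

## Interface

Orientations are given as a 3x3 rotation matrix whose columns are the frame's x, y, z axes.
In Python, from cell import manip, viewer, sign_off gives the robot as it stands. The module is installed in compiled form; this text tells all that it offers.
- The arm moves only by the tool carry_out, never from a script. Its argument "commands" is a list of rows, each a list of 6 numbers: the shift along the tool's x, y, z in units of 0.08 m (1.0 is 0.08 m), then the turn, a rotation vector about the tool's x, y, z in units of 45 degrees (1.0 is 45 degrees). A call has 1 to 12 rows; each row is the pose to reach, as a shift and turn from the pose commanded when the call began, along the tool's axes at that moment; what a row does not reach only later rows make up. A row lasts 1/8 s, in which the tool goes at most 62.5 mm and 10.7 degrees, less where a joint would pass 70% of its speed; a pose out of reach is approached as far as the arm can. A call with a number of a shift or a turn outside -1 to 1 is refused whole. A call with a gripper value outside its range is refused whole. "claw" is the opening, from 0 (shut) to 1 (fully open), set as the call begins (left out, the last holds). The fingers move at their own pace and stop on an object; "force" is the grip in N (left out, the last holds). Time passes only in rows, so rows that repeat a pose let the fingers close. It gives the time, the measured TCP pose, the force, the opening and the grip force at its end, in the units of the state.
- manip.state(): the state, without advancing time (a new reading comes with each control period).
- viewer.camera(name): name is "scene" or "top" or "wrist"; returns the picture (480x640x3 uint8, blue, green, red); there is no depth.
- viewer.get_calibration(name): a dict with "vertical_fov" (degrees; the focal length in pixels is half the picture's height over the tangent of half this angle, whatever the lens; pixels are square), "cx", "cy" (the principal point, pixels), "dist" ([k1, k2, p1, p2, k3] as OpenCV has them; the pictures are not rectified), "view" (4x4, takes a point from world to camera coordinates). Camera axes: x right, y up, looking along -z (the intrinsics and any distortion apply to the point x, -y, -z); pixel columns grow to the right and rows downward; lengths in mm; the calibration is good to about 2 mm. A picture is of the moment at which its call begins: read the wrist's pose just before it. get_calibration takes no time and is no camera call; for the wrist camera it gives the pose at the moment of the call.
- sign_off(): hands the job in; it is judged then, once.
Trained networks look in the newest picture that a camera, given by its name, has taken for a name from the list of things; names that differ only in an ending like _2 or _b are one class to them, and where a whole thing is asked for, a point or a joint stands for the part that bears it (a point fixed in the world has none). Each returns a list of dicts, best first, with "conf" (0 to 1); they miss things now and then, are a little off and sometimes report something else, mostly with a low value. They report only what shows in the picture. A call takes as long as a camera call.
- viewer.spot_in(camera, label): "rect" ([centre column, centre row, width, height] in pixels, round what is visible of it).
- viewer.masks_of(camera, label): "mask" (480x640 bool, what is visible of it) and "rect" ([centre column, centre row, width, height] in pixels, round what is visible of it).
The state is a dict: "clock": time; "joint_positions": joint angles; "joint_vel": joint speeds; "joint_torque": joint torques, N m; "position": TCP position; "eef_rot": TCP orientation; "contact_force": force on the tool from outside, world axes, zero at the start; "moment": the same for the moment, N m; "opening": finger opening in mm; "gripper_force": force on a finger pad.
Only numpy, scipy, OpenCV 4.12 (cv2) and the standard library are available. Lean on these libraries where they do the work, as an engineer would, in place of code of your own. Each camera call takes 0.05 s, during which the arm holds its last target. There are 200 camera calls.

## Task

Pull the sprung curved arm of the inspection stage back by its post until its catch holds it and let go of it. Then take the longer of the two slide plates from the slanted rest and lay it flat on the stage, up against both the long fixed edge and the end stop, while the arm is held back, and let go of it. Last, press the catch key so that the arm springs against the plate and clamps it; leave the other plate, the bottle, the jar and the carton where they stand.

Things in the scene. Friction and masses are not known exactly. Their poses are not given: they have to be found in the camera images.
- stage: Fixed grey slab, top 20 mm above the bench, x -110 to +70, y -110 to +110 mm. Origin on the bench, z up. An aluminium L stands 14 mm above the slab: the long fixed edge's face is at x +50, looking to -x (y -55 to +67); the end stop's face is at y +55, looking to -y (x 0 to +50). The curved arm pivots about the vertical through x -50, y -85.
- seat (a point): Where the origin of the long plate lies when it is home against both edges: on the slab's top at x +12, y 0 of the stage, with the stage's axes.
- clip_arm (a joint): Curved steel arm, 2 to 12 mm above the slab, hinged about the vertical. 0: sprung in across the plate's place (start); grows anticlockwise from above as drawn back to stage -x; stop at 0.75. The catch drops behind it past 0.60 (pull to 0.66 or more), then it rests at about 0.60. On a seated long plate it stands at 0.23. Spring pull at the post 3 N (in) to 7 N (back); damped return.
- clip_post (a point): Grip point of the upright black post on the arm's end: 16 mm diameter, from 32 to 70 mm above the bench; this point lies on its axis, 55 mm above the bench and 90 mm from the arm's pivot axis. At joint 0 the direction from pivot to post is the stage's +y turned 0.387 rad clockwise seen from above.
- catch_key (a joint): Catch key: slides straight down, 0 up (start), 0.010 m fully down, sprung up with 2.5 to 4.5 N. The arm pushes its ramped tooth down by itself on the way back. The drawn arm is set free when the key is pressed down more than about 7 mm; press it all the way, then let go.
- key_top (a point): Centre of the top of the key's black push pad, 30 x 30 mm, 34 mm above the bench when up; it lies on the slab beyond the end of the arm, 160 mm from the arm's pivot, clear of the arm's sweep (the arm ends 123 mm from its pivot).
- rest: Fixed grey slanted rest with two bays side by side along its y, its board rising at 30 degrees toward its +x and ending in a lip at the low -x side; 115 mm deep, 250 mm wide, about 85 mm high. Origin on the bench under its centre. Each plate lies in one of the bays, which one is drawn at random.
- plate_long: Longer slide plate, loose, 0.12 to 0.26 kg: 110 (its y) x 76 (x) x 10 mm, aluminium, two long glass windows. Origin at the centre of its underside, z out of its top. A centred black grip rib, 14 mm thick along x, 56 mm long along y, rises from 10 to 43 mm above the underside. At the start it lies tilted 30 degrees, -x side low. Alike when turned half round about z.
- plate_short: The shorter slide plate, loose: 84 mm (its y) x 76 mm x 10 mm with six round glass windows, same grip rib. Origin at the centre of its underside. Leave it on the rest.
- amber_jar: Brown jar with black cap, loose, 61 mm diameter, 110 mm high, between stage and rest; origin at the centre of its underside.
- media: Clear bottle with pink content and blue cap, loose, 87 mm diameter, 170 mm high, behind the work; origin at the centre of its underside.
- carton: Small white and orange carton, loose, 74 x 112 x 34 mm, near the front edge of the bench; origin at the centre of its underside.

How it is judged (in metres and radians):
On the way, in this order (a step that is already met when the one before it is completed fails the run):
1. the arm is drawn back and held by its catch, let go by the fingers, before the plate is on the stage (value of joint clip_arm above 0.55 rad and contact force between the fingers and clip_arm below 0.3 N and distance between plate_long and seat above 0.1 m), for 0.3 s.
2. the long plate lies flat on the stage near both edges, let go, with the arm still held back (value of joint clip_arm above 0.55 rad and contact force between the fingers and plate_long below 0.3 N and x of plate_long in the frame of seat between -0.01 and 0.01 m and y of plate_long in the frame of seat between -0.01 and 0.01 m and z of plate_long in the frame of seat between -0.004 and 0.004 m), for 0.3 s.
At the end, for the whole second after the job is handed in: The long plate lies level on the stage (within 3 mm), within 3 mm of the long edge and 6 mm of the end stop, parallel within 0.06 rad, either way round, at rest; the arm, at 0.17 to 0.29 rad, presses on it with over 1 N; the catch key is up. The bystanders are where they stood (x of plate_long in the frame of seat between -0.003 and 0.003 m and y of plate_long in the frame of seat between -0.006 and 0.006 m and z of plate_long in the frame of seat between -0.003 and 0.003 m and angle between the y axis of plate_long and the y axis of stage, either way round below 0.06 rad and angle between plate_long's own z axis and vertical below 0.05 rad and value of joint clip_arm between 0.17 and 0.29 rad and contact force between clip_arm and plate_long above 1 N and value of joint catch_key below 0.003 m and linear speed of plate_long below 0.01 m/s); the robot touches nothing.
It fails at once if the amber jar is pushed more than 25 mm (distance of amber_jar from where it was at the start of the episode above 0.025 m).
It fails at once if the tall media bottle is pushed more than 25 mm (distance of media from where it was at the start of the episode above 0.025 m).
It fails at once if the small carton is pushed more than 25 mm (distance of carton from where it was at the start of the episode above 0.025 m).
It fails at once if the shorter plate is moved more than 15 mm (distance of plate_short from where it was at the start of the episode above 0.015 m).
It also fails if it takes over 72 s, if anything falls off the work surface, if the arm or the gripper's body presses on something with over 40 N, if the wrist force passes 120 N, or if a joint passes its speed limit or range.

## Working session

There is one attempt and no reset: what is moved stays moved. The work goes in short steps, Python scripts to look and compute and a tool call to move; the robot and the scene stay as the last step left them, time stands still between calls to the robot, and variables do not carry over. Pictures are saved under pics/ and viewed, at most 10 in all, crops included, and the job is handed in when it is done.

Besides the shell and the picture viewer there is one more tool, called in YAML: its name, and indented under it one key for each argument. carry_out: Moves the arm, as the interface text tells. Its arguments: {"type":"object","properties":{"commands":{"type":"array"},"claw":{"type":"number"},"force":{"type":"number"}},"required":["commands"]}

```bash
mkdir -p pics
python3 - <<'E'
from cell import manip, viewer
import cv2,numpy as np
s=manip.state();print(s['clock'],s['position'],np.round(s['eef_rot'],3).tolist())
for c in ('scene','top'):
    im=viewer.camera(c);cv2.imwrite(f'pics/{c}0.png',im)
    k=viewer.get_calibration(c);print(c,{a:np.round(b,4).tolist() for a,b in k.items()})
    for l in ('stage','clip_post','catch_key','rest','plate_long','plate_short','amber_jar','media','carton'):
        print(l,[(np.round(d['rect']).tolist(),round(d['conf'],2)) for d in viewer.spot_in(c,l)[:2]])
E
```

```text
0.0 [284.75166492 583.67721746 230.3337377 ] [[-0.899, 0.438, -0.001], [0.438, 0.899, -0.002], [-0.0, -0.002, -1.0]]
scene {'vertical_fov': 56.0599, 'cx': 318.4515, 'cy': 239.5178, 'dist': [-0.0389, 0.0, 0.0, 0.0, 0.0], 'view': [[0.8994, -0.4369, 0.014, -543.1533], [0.2406, 0.5216, 0.8185, -207.189], [-0.365, -0.7328, 0.5743, -695.3352], [0.0, 0.0, 0.0, 1.0]]}
stage [([251.0, 219.0, 98.0, 67.0], 0.73)]
clip_post [([256.0, 213.0, 10.0, 45.0], 0.91)]
catch_key [([223.0, 205.0, 27.0, 18.0], 0.53)]
rest [([368.0, 351.0, 147.0, 162.0], 0.85)]
plate_long [([333.0, 313.0, 73.0, 72.0], 0.74), ([298.0, 248.0, 34.0, 67.0], 0.16)]
plate_short [([382.0, 367.0, 71.0, 73.0], 0.97), ([244.0, 288.0, 60.0, 59.0], 0.55)]
amber_jar [([297.0, 252.0, 34.0, 66.0], 0.66)]
media [([395.0, 221.0, 53.0, 92.0], 0.57), ([253.0, 220.0, 102.0, 67.0], 0.4)]
carton [([244.0, 288.0, 59.0, 55.0], 0.75)]
top {'vertical_fov': 50.0282, 'cx': 326.6395, 'cy': 230.9546, 'dist': [-0.1008, 0.0, 0.0, 0.0, 0.0], 'view': [[-0.0053, -0.9999, 0.0124, -7.2094], [0.9983, -0.0046, 0.0578, -613.7651], [-0.0577, 0.0127, 0.9983, -1183.9729], [0.0, 0.0, 0.0, 1.0]]}
stage [([219.0, 260.0, 103.0, 85.0], 0.92)]
clip_post [([234.0, 264.0, 58.0, 21.0], 0.55)]
catch_key [([201.0, 286.0, 28.0, 17.0], 0.71)]
rest [([421.0, 251.0, 119.0, 55.0], 0.7), ([456.0, 252.0, 38.0, 34.0], 0.64)]
plate_long [([400.0, 259.0, 47.0, 34.0], 0.95)]
plate_short [([456.0, 252.0, 38.0, 33.0], 0.72)]
amber_jar [([316.0, 250.0, 28.0, 27.0], 0.81)]
media [([331.0, 159.0, 43.0, 54.0], 0.69)]
carton [([321.0, 305.0, 51.0, 36.0], 0.9)]
```

Run:
```python
import cv2
im=cv2.imread('pics/top0.png');cv2.imwrite('pics/topcrop.png',cv2.resize(im[190:340,150:500],(800,343),interpolation=cv2.INTER_CUBIC))
im=cv2.imread('pics/scene0.png');cv2.imwrite('pics/scenecrop.png',cv2.resize(im[160:440,180:460],(600,600),interpolation=cv2.INTER_CUBIC))
```

```text
(no output)
```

View pics/topcrop.png

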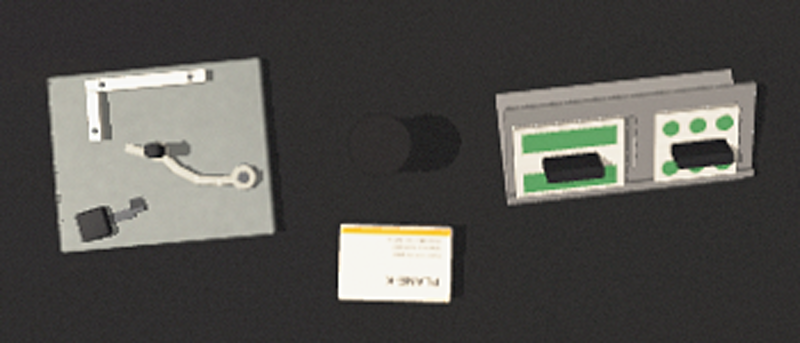

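View pics/scenecrop.png

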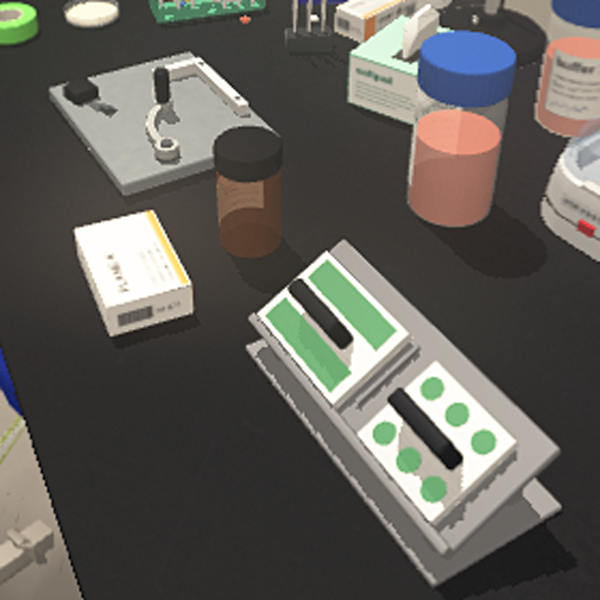

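The top view shows the stage at left, with the L at its upper left (crop 48,78 to 275,233) and its +y to world +y. The key is at (97,223), the post near (153,150), and the long plate is in the rest's left bay. I'll fit the poses from these corners.

```bash
cat > h.py <<'E'
import numpy as np,cv2
from scipy.optimize import least_squares
from scipy.spatial.transform import Rotation as R
from cell import manip, viewer
def proj(k,P):
    P=np.atleast_2d(P).astype(float);V=np.array(k['view']);c=(V[:3,:3]@P.T).T+V[:3,3]
    f=240/np.tan(np.radians(k['vertical_fov'])/2)
    K=np.array([[f,0,k['cx']],[0,f,k['cy']],[0,0,1.]])
    return cv2.projectPoints(c*[1,-1,-1],np.zeros(3),np.zeros(3),K,np.array(k['dist'],float))[0][:,0]
def Rz(a): return R.from_euler('z',a).as_matrix()
def go(p,M):
    "shift and turn rows from current measured pose"
    s=manip.state();E=np.array(s['eef_rot'])
    d=E.T@(np.array(p)-s['position'])/80
    w=R.from_matrix(E.T@M).as_rotvec(degrees=True)/45
    return np.round(d,3).tolist(),np.round(w,3).tolist()
E
cat > fit.py <<'E'
from h import *
kt,ks=viewer.get_calibration('top'),viewer.get_calibration('scene')
T=lambda a:np.array(a)*350/800+[150,190]; S=lambda a:np.array(a)*280/600+[180,160]
SP=np.array([[70,110,20],[70,-110,20],[-110,-110,20],[-110,110,20]])
ut=T([[48,78],[260,58],[275,233],[62,251]]); us=S([[190,52],[125,187],[50,93]])
def f(q):
    W=SP@Rz(q[2]).T+[q[0],q[1],0]
    return np.r_[(proj(kt,W)-ut).ravel(),(proj(ks,W[[0,2,3]])-us).ravel()]
r=least_squares(f,[550,220,0],loss='soft_l1',x_scale=[100,100,.1]);print('stage',r.x,np.round(r.fun,1))
q=r.x
key=[proj(k,(np.array([[x,y,34]])))[0] for k,x,y in []]
# post & key check
a=-.387;L=np.array([-50-90*np.sin(a),-85+90*np.cos(a),70]);print('post top world',Rz(q[2])@L+[q[0],q[1],0], [proj(k,Rz(q[2])@L+[q[0],q[1],0]) for k in (kt,ks)], 'seen',T([153,148]),S([161,70]))
g=least_squares(lambda p:np.r_[proj(kt,[*p,34])[0]-T([97,223]),proj(ks,[*p,34])[0]-S([80,91])],[500,300]);print('key',g.x,np.round(g.fun,1),'dist from pivot',np.linalg.norm(g.x-(Rz(q[2])@[-50,-85,0]+[q[0],q[1],0])[:2]), 'local',Rz(q[2]).T[:2,:2]@(g.x-q[:2]))
PP=np.array([[38,55,10],[38,-55,10],[-38,-55,10],[-38,55,10]])
pt=T([[513,127],[622,116],[625,183],[518,198]]);ps=S([[330,250],[412,335],[335,402],[257,318]])
def fp(p):
    M=Rz(p[3])@R.from_euler('y',-30,degrees=True).as_matrix();W=PP@M.T+p[:3]
    return np.r_[(proj(kt,W)-pt).ravel(),(proj(ks,W)-ps).ravel()]
r=least_squares(fp,[550,-150,40,0],loss='soft_l1',x_scale=[100,100,100,.1]);print('plate',r.x,np.round(r.fun,1))
E
python3 fit.py
```

```text
stage [5.72590747e+02 2.38903494e+02 9.13270943e-02] [ 0.1 -0.4  0.3 -0.7  0.8 -0.2  0.3  0.6  0.2 -0.9 -0.7 -0.7 -0.9 -2.7]
post top world [556.77566069 235.79228128  70.        ] [array([[216.9168794 , 255.56245458]]), array([[255.37624666, 192.75354066]])] seen [216.9375 254.75  ] [255.13333333 192.66666667]
key [481.92395455 298.10192176] [ 0.6  0.8  0.5 -1.7] dist from pivot 156.16789380107815 local [-84.890038    67.22055151]
plate [ 5.53278461e+02 -1.72754014e+02  5.07846492e+01  1.10234984e-01] [-0.2  1.   1.   0.1 -0.1 -0.1 -0.7 -1.  -0.8  0.4  0.2 -0.5  0.1  1.9
  0.4 -1.3]
```

carry_out:
  commands:
    - [-0.2,-0.1,0,0,0,0.2]
    - [-0.4,-0.2,0,0,0,0.4]
    - [-0.6,-0.3,0,0,0,0.6]
    - [-0.8,-0.4,0,0,0,0.8]
    - [-1,-0.5,0,0,0,1]
  claw: 0.3

```text
clock: 1.62
position: [339.7, 512.7, 231.4]
eef_rot: [[-0.321, 0.947, 0.0], [0.947, 0.321, 0.0], [0.0, 0.0, -1.0]]
contact_force: [-0.7, 0.5, -0.2]
opening: 25.3
gripper_force: 0.0
```

carry_out:
  commands:
    - [-0.25,0.1,0,0,0,0.2]
    - [-0.5,0.2,0,0,0,0.4]
    - [-0.75,0.3,0,0,0,0.6]
    - [-1,0.4,0,0,0,0.8]

```text
clock: 2.12
position: [396.0, 447.5, 231.4]
eef_rot: [[0.297, 0.955, 0.0], [0.955, -0.297, 0.0], [0.0, 0.0, -1.0]]
contact_force: [-0.1, 0.1, -0.6]
opening: 25.6
gripper_force: 0.0
```

carry_out:
  commands:
    - [-0.3,0.4,0.2,0,0,0]
    - [-0.65,0.9,0.4,0,0,0]

```text
clock: 2.38
position: [449.3, 377.3, 199.2]
eef_rot: [[0.29, 0.957, 0.0], [0.957, -0.29, 0.001], [0.001, 0.0, -1.0]]
contact_force: [1.2, 1.0, -0.4]
opening: 25.6
gripper_force: 0.0
```

carry_out:
  commands:
    - [-0.3,0.4,0.2,0,0,0]
    - [-0.65,0.9,0.4,0,0,0]

```text
clock: 2.62
position: [503.3, 306.1, 167.0]
eef_rot: [[0.291, 0.957, 0.0], [0.957, -0.291, 0.001], [0.001, -0.0, -1.0]]
contact_force: [1.1, 0.6, -1.3]
opening: 26.0
gripper_force: 0.0
```

carry_out:
  commands:
    - [-0.3,0.4,0.2,0,0,0]
    - [-0.6,0.8,0.4,0,0,0]
    - [-0.6,0.8,0.4,0,0,0]
    - [-0.6,0.8,0.4,0,0,0]

```text
clock: 3.12
position: [549.9, 242.5, 135.4]
eef_rot: [[0.292, 0.956, -0.0], [0.956, -0.292, 0.001], [0.001, -0.0, -1.0]]
contact_force: [-0.3, 0.2, -0.4]
opening: 25.6
gripper_force: 0.0
```

Run:
```python
from h import *
k=viewer.get_calibration('wrist');im=viewer.camera('wrist')
print({a:np.round(b,3).tolist() for a,b in k.items()})
q=[572.59,238.9,.0913]
st=lambda P:np.array(P)@Rz(q[2]).T+[q[0],q[1],0]
for P,c in ((st([[12.,0,20],[50,55,34],[50,-55,34],[0,55,34],[50,67,34]]),(0,0,255)),(st([[-15.97+0,-85+83.3,70]]),(255,0,0)),(np.array([[481.9,298.1,34]]),(0,255,0)),(st([[-110.,110,20],[-110,-110,20],[70,110,20],[70,-110,20]]),(255,0,255))):
    u=proj(k,P);print(np.round(u).tolist())
    for a in u: cv2.drawMarker(im,tuple(int(v) for v in a),c,cv2.MARKER_CROSS,12,1)
cv2.imwrite('pics/w1.png',im)
```

```text
{'vertical_fov': 63.287, 'cx': 314.323, 'cy': 235.696, 'dist': [-0.083, 0.0, 0.0, 0.0, 0.0], 'view': [[0.956, -0.293, 0.0, -454.773], [0.278, 0.908, -0.313, -362.233], [0.091, 0.3, 0.95, -412.185], [0.0, 0.0, 0.0, 1.0]]}
[[364.0, 218.0], [394.0, 121.0], [445.0, 275.0], [318.0, 152.0], [387.0, 102.0]]
[[330.0, 262.0]]
[[187.0, 186.0]]
[[131.0, 138.0], [269.0, 393.0], [390.0, 22.0], [483.0, 319.0]]
```

View pics/w1.png

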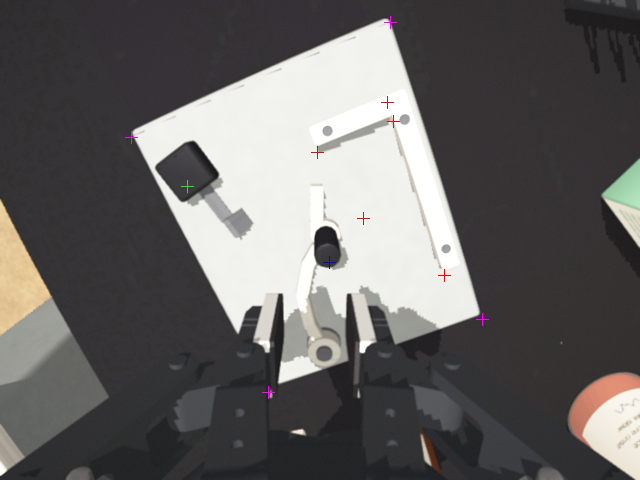

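carry_out:
  commands:
    - [-0.02,0.08,0.3,0,0,0]
    - [-0.02,0.08,0.6,0,0,0]
    - [-0.02,0.08,0.9,0,0,0]
    - [-0.02,0.08,0.9,0,0,0]

```text
clock: 3.68
position: [553.9, 239.6, 62.1]
eef_rot: [[0.29, 0.957, -0.003], [0.957, -0.29, -0.001], [-0.002, -0.003, -1.0]]
contact_force: [-0.0, 0.1, 0.3]
opening: 25.9
gripper_force: 0.0
```

carry_out:
  commands:
    - [0,0,0.15,0,0,0]
    - [0,0,0.3,0,0,0]
    - [0,0,0.3,0,0,0]
    - [0,0,0.3,0,0,0]

```text
clock: 4.18
position: [556.0, 238.4, 39.5]
eef_rot: [[0.293, 0.956, 0.0], [0.956, -0.293, 0.0], [0.0, 0.0, -1.0]]
contact_force: [1.1, -0.2, -0.5]
opening: 25.5
gripper_force: 0.0
```

carry_out:
  commands:
    - [-0.006,-0.112,0,0,0,-0.127]
    - [-0.022,-0.224,0,0,0,-0.255]
    - [-0.05,-0.332,0,0,0,-0.382]
    - [-0.089,-0.438,0,0,0,-0.509]
    - [-0.138,-0.539,0,0,0,-0.637]
    - [-0.197,-0.635,0,0,0,-0.764]
    - [-0.265,-0.725,0,0,0,-0.891]
    - [-0.302,-0.767,0,0,0,-0.955]
    - [-0.302,-0.767,0,0,0,-0.955]
    - [-0.302,-0.767,0,0,0,-0.955]

```text
clock: 5.42
position: [493.6, 233.9, 40.6]
eef_rot: [[-0.437, 0.899, 0.007], [0.899, 0.437, 0.003], [-0.001, 0.008, -1.0]]
contact_force: [5.7, 0.8, -2.8]
opening: 25.6
gripper_force: 3.1
```

carry_out:
  commands:
    - [0,0.08,0,0,0,0.1]
    - [0.01,0.16,0,0,0,0.19]
    - [0.01,0.16,0,0,0,0.19]
    - [0.01,0.16,0,0,0,0.19]
    - [0.01,0.16,0,0,0,0.19]

```text
clock: 6.05
position: [500.9, 239.4, 39.4]
eef_rot: [[-0.3, 0.954, -0.0], [0.954, 0.3, -0.0], [0.0, -0.0, -1.0]]
contact_force: [0.4, -0.2, -0.8]
opening: 25.7
gripper_force: 0.0
```

carry_out:
  commands:
    - [0,0,-0.4,0,0,0]
    - [0,0,-0.9,0,0,0]
    - [0,0,-1,0,0,0]
    - [0,0,-1,0,0,0]

```text
clock: 6.55
position: [501.1, 239.5, 119.5]
eef_rot: [[-0.3, 0.954, 0.001], [0.954, 0.3, 0.001], [0.0, 0.001, -1.0]]
contact_force: [-0.4, 0.4, -0.2]
opening: 25.6
gripper_force: 0.0
```

carry_out:
  commands:
    - [0,0,-0.4,0,0,0]
    - [0,0,-0.9,0,0,0]
    - [0,0,-1,0,0,0]
    - [0,0,-1,0,0,0]
  claw: 0.7

```text
clock: 7.05
position: [500.6, 239.3, 198.3]
eef_rot: [[-0.3, 0.954, -0.001], [0.954, 0.3, -0.001], [-0.0, -0.001, -1.0]]
contact_force: [0.2, -0.1, -0.7]
opening: 59.5
gripper_force: 0.0
```

Run:
```python
from h import *
k=viewer.get_calibration('wrist');im=viewer.camera('wrist')
q=[572.59,238.9,.0913]
st=lambda P:np.array(P)@Rz(q[2]).T+[q[0],q[1],0]
a=.6-.387
for P,c in ((st([[50,55,34],[50,-55,34],[0,55,34]]),(0,0,255)),(st([[-50-90*np.sin(a),-85+90*np.cos(a),70]]),(255,0,0)),(np.array([[481.9,298.1,34]]),(0,255,0)),(st([[-110.,110,20],[70,110,20],[70,-110,20]]),(255,0,255))):
    u=proj(k,P);print(np.round(u).tolist())
    for b in u: cv2.drawMarker(im,tuple(int(v) for v in b),c,cv2.MARKER_CROSS,12,1)
cv2.imwrite('pics/w2.png',im)
```

```text
[[474.0, 186.0], [433.0, 305.0], [416.0, 173.0]]
[[317.0, 230.0]]
[[314.0, 133.0]]
[[294.0, 70.0], [512.0, 123.0], [431.0, 351.0]]
```

View pics/w2.png

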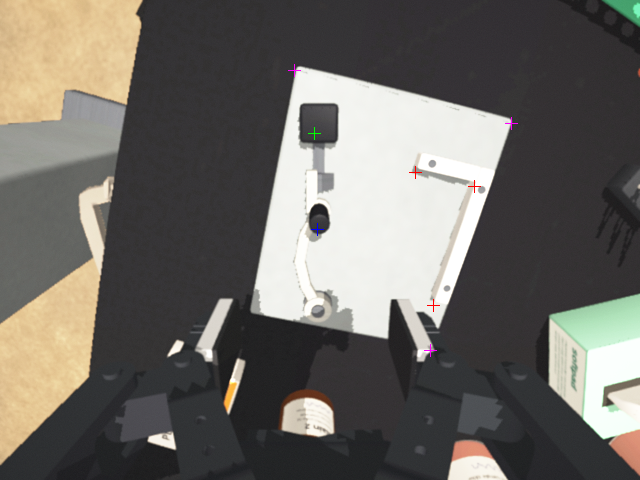

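```bash
cat >> h.py <<'E'
PL=np.array([553.28,-172.75,50.78]);PY=.1102
def tilt(yaw): # tool rot gripping the tilted plate
    P=Rz(yaw)@R.from_euler('y',-30,degrees=True).as_matrix();return P,np.c_[P[:,1],P[:,0],-P[:,2]]
def ray(k,u,z):
    return least_squares(lambda p:proj(k,[*p,z])[0]-u,[520,100],x_scale=100).x
E
python3 - <<'E'
from h import *
k=viewer.get_calibration('wrist');q=[572.59,238.9,.0913]
for u,z in (((319,123.5),34),((319,226),70)):
    p=ray(k,u,z);print(p,'local',Rz(q[2]).T[:2,:2]@(p-q[:2]),np.linalg.norm(p-[530.5,149.7]))
P,M=tilt(PY);print(np.round(M,3).tolist())
t=PL+P[:,2]*150;print(t,go(t,M)); s=manip.state();print(M.T@(t-s['position'])/80)
E
```

```text
[482.42473763 305.98891013] local [-83.67301711  75.03014466] 163.51591445582343
[503.45954003 238.59155864] local [-68.8706566    5.99568933] 92.91337725206071
[[-0.11, 0.861, 0.497], [0.994, 0.095, 0.055], [0.0, 0.5, -0.866]]
[ 478.73494082 -180.99828174  180.68381057] ([-4.93, -1.829, 0.22], [-0.668, -0.064, 0.242])
[-5.19027277 -0.83732737 -0.2385747 ]
```

carry_out:
  commands:
    - [-0.2,0,0,-0.17,-0.016,0.06]
    - [-0.5,0,0,-0.34,-0.032,0.12]
    - [-0.8,0,0,-0.51,-0.05,0.18]
    - [-1,0,0,-0.668,-0.064,0.242]
  claw: 0.48

```text
clock: 7.6
position: [524.1, 161.5, 197.7]
eef_rot: [[-0.108, 0.861, 0.497], [0.994, 0.093, 0.054], [0.0, 0.5, -0.866]]
contact_force: [0.9, -0.5, -0.4]
opening: 41.0
gripper_force: 0.0
```

carry_out:
  commands:
    - [-0.5,-0.12,-0.04,0,0,0]
    - [-1,-0.25,-0.08,0,0,0]

```text
clock: 7.85
position: [511.7, 82.1, 192.9]
eef_rot: [[-0.115, 0.862, 0.493], [0.993, 0.101, 0.055], [-0.002, 0.496, -0.868]]
contact_force: [0.4, -0.7, -0.3]
opening: 40.6
gripper_force: 0.0
```

carry_out:
  commands:
    - [-0.5,-0.12,-0.04,0,0,0]
    - [-1,-0.25,-0.08,0,0,0]

```text
clock: 8.1
position: [502.4, 11.1, 189.0]
eef_rot: [[-0.111, 0.864, 0.491], [0.994, 0.096, 0.054], [-0.001, 0.494, -0.869]]
contact_force: [0.1, 0.5, -1.0]
opening: 41.0
gripper_force: 0.0
```

carry_out:
  commands:
    - [-0.5,-0.12,-0.04,0,0,0]
    - [-1,-0.25,-0.08,0,0,0]

```text
clock: 8.35
position: [493.1, -55.1, 184.9]
eef_rot: [[-0.111, 0.866, 0.488], [0.994, 0.097, 0.054], [-0.0, 0.491, -0.871]]
contact_force: [0.6, -0.9, -0.3]
opening: 40.9
gripper_force: 0.0
```

carry_out:
  commands:
    - [-0.5,-0.12,-0.04,0,0,0]
    - [-1,-0.25,-0.08,0,0,0]
    - [-1,-0.25,-0.08,0,0,0]
    - [-1,-0.25,-0.08,0,0,0]

```text
clock: 8.85
position: [481.9, -135.6, 181.1]
eef_rot: [[-0.11, 0.866, 0.488], [0.994, 0.096, 0.055], [0.001, 0.491, -0.871]]
contact_force: [-0.3, 0.6, 0.3]
opening: 41.0
gripper_force: 0.0
```

Run:
```python
from h import *
k=viewer.get_calibration('wrist');im=viewer.camera('wrist')
P,M=tilt(PY)
for L,c in (([[38,55,10],[38,-55,10],[-38,-55,10],[-38,55,10]],(255,0,255)),([[7,28,43],[7,-28,43],[-7,-28,43],[-7,28,43]],(0,0,255))):
    u=proj(k,np.array(L)@P.T+PL);print(np.round(u).tolist())
    for b in u: cv2.drawMarker(im,tuple(int(v) for v in b),c,cv2.MARKER_CROSS,12,1)
cv2.imwrite('pics/w3.png',im)
print(go(PL+P[:,2]*150,M))
```

```text
[[358.0, 208.0], [353.0, 337.0], [262.0, 336.0], [255.0, 207.0]]
[[316.0, 258.0], [316.0, 330.0], [296.0, 330.0], [295.0, 258.0]]
([-0.567, -0.098, -0.046], [-0.012, -0.001, 0.002])
```

View pics/w3.png

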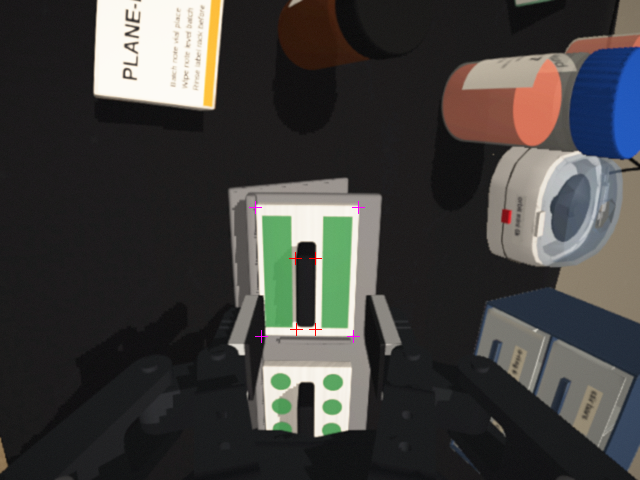

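carry_out:
  commands:
    - [-0.25,-0.05,0,-0.012,0,0]
    - [-0.54,-0.1,0.1,-0.012,0,0]
    - [-0.54,-0.1,0.5,-0.012,0,0]
    - [-0.54,-0.1,0.9,-0.012,0,0]
    - [-0.54,-0.1,0.9,-0.012,0,0]
    - [-0.54,-0.1,0.9,-0.012,0,0]

```text
clock: 9.65
position: [516.0, -175.4, 116.3]
eef_rot: [[-0.109, 0.86, 0.499], [0.994, 0.094, 0.055], [0.0, 0.502, -0.865]]
contact_force: [0.5, 0.1, -0.2]
opening: 41.2
gripper_force: 0.0
```

Run:
```python
from h import *
P,M=tilt(PY);print(go(PL+P[:,2]*16+P[:,1]*2,M),manip.state()['contact_force'])
```

```text
([0.006, -0.006, 0.742], [0.003, 0.0, -0.001]) [ 0.47246691  0.12225996 -0.18273356]
```

carry_out:
  commands:
    - [0,0,0.3,0,0,0]
    - [0,0,0.55,0,0,0]
    - [0,0,0.74,0,0,0]
    - [0,0,0.74,0,0,0]
    - [0,0,0.74,0,0,0]

```text
clock: 10.28
position: [549.4, -178.4, 77.4]
eef_rot: [[-0.118, 0.87, 0.479], [0.993, 0.098, 0.067], [0.011, 0.484, -0.875]]
contact_force: [0.6, -0.0, -0.2]
opening: 40.8
gripper_force: 0.0
```

carry_out:
  commands:
    - [0,0,0,0,0,0]
    - [0,0,0,0,0,0]
    - [0,0,0,0,0,0]
    - [0,0,0,0,0,0]
    - [0,0,0,0,0,0]
    - [0,0,0,0,0,0]
  claw: 0
  force: 60

```text
clock: 11.02
position: [548.2, -178.9, 77.3]
eef_rot: [[-0.117, 0.87, 0.478], [0.993, 0.097, 0.067], [0.012, 0.483, -0.876]]
contact_force: [-8.3, 1.3, 5.4]
opening: 12.4
gripper_force: 58.4
```

Run:
```python
from h import *
s=manip.state();print(np.round(s['joint_positions'],1))
k=viewer.get_calibration('wrist');im=viewer.camera('wrist')
cv2.imwrite('pics/w4.png',im);cv2.imwrite('pics/s4.png',cv2.resize(viewer.camera('scene')[220:440,260:480],(600,600)))
```

```text
[ 34.1  27.2 -13.8 126.  -73.9   8.5 101.7]
```

View pics/s4.png

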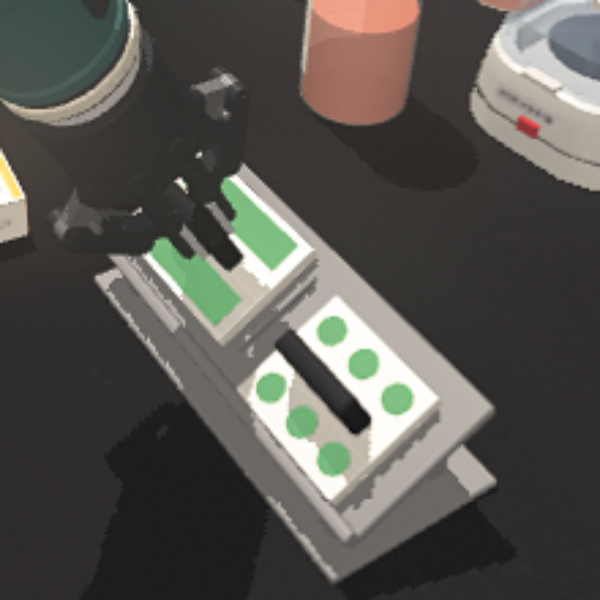

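carry_out:
  commands:
    - [0,0,-0.15,0,0,0]
    - [0,0,-0.3,0,0,0]
    - [0,0,-0.5,0,0,0]
    - [0,0,-0.7,0,0,0]
    - [0,0,-0.9,0,0,0]
    - [0,0,-1,0,0,0]
    - [0,0,-1,0,0,0]

```text
clock: 12.0
position: [511.3, -184.1, 147.8]
eef_rot: [[-0.118, 0.869, 0.48], [0.993, 0.097, 0.067], [0.011, 0.485, -0.875]]
contact_force: [0.6, -0.5, -1.7]
opening: 12.8
gripper_force: 58.8
```

Run:
```python
from h import *
s=manip.state();print(np.round(s['joint_positions'],1))
M=np.array(tilt(PY)[1]);print(go(s['position'],Rz(.0913)@np.diag([1.,1,1])@np.array([[0,1,0],[1,0,0],[0,0,-1.]])))
im=viewer.camera('wrist');cv2.imwrite('pics/w5.png',im)
```

```text
[ 23.8  15.6   1.3 129.  -57.3  18.7  83.9]
([0.0, 0.0, 0.0], [0.644, -0.023, 0.029])
```

View pics/w5.png

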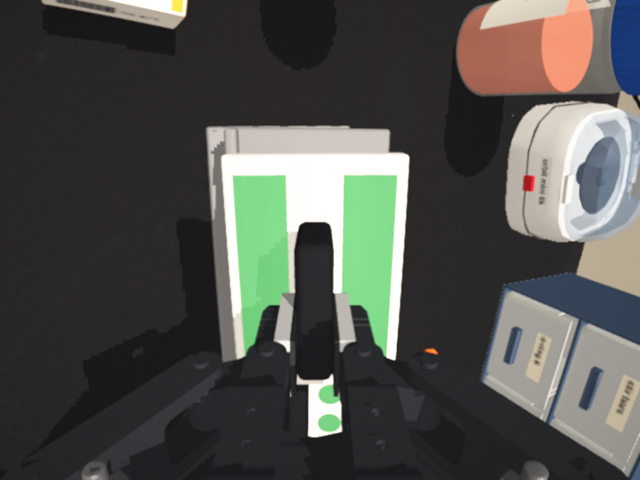

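```bash
cat > fitp.py <<'E'
from h import *
k=viewer.get_calibration('wrist');s=manip.state();E=np.array(s['eef_rot']);p0=np.array(s['position'])
L=np.array([[-38,55,10],[38,55,10],[-7,28,43],[7,28,43],[-7,-28,43],[7,-28,43.]])
u=np.array([[223,155],[409,154],[302,224],[331,224],[298,378],[333,378.]])
B=np.array([[0,1,0],[1,0,0],[0,0,-1.]]) # plate axes in tool frame
def W(q,L): return (L@(R.from_rotvec(q[3:6]).as_matrix()@B).T+q[:3])@E.T+p0
def f(q):
    e=proj(k,W(q,L))-u
    r=proj(k,W(q,np.array([[38,q[6],10],[-38,q[7],10.]])))
    return np.r_[e.ravel()*[1,1,1,1]*1 if 0 else e.ravel(),r[0]-[396,358],r[1]-[245,358]]
r=least_squares(f,[0,0,20,0,0,0,-30,-30],loss='soft_l1',x_scale=[10,10,10,.1,.1,.1,30,30])
print('plate origin in tool',r.x[:3],'rot deg',np.degrees(r.x[3:6]),np.round(r.fun,1))
E
python3 fitp.py
```

```text
plate origin in tool [ 6.10762681  0.93711475 22.1630998 ] rot deg [ -0.98345416 -11.5012625   -0.32127959] [  3.5  -0.3  -3.   -0.3  -7.4   0.8   4.3   0.7  -1.6  -0.5   1.7  -0.3
   4.8   0.  -12.    0. ]
```

carry_out:
  commands:
    - [0,0.1,-0.2,0.16,-0.006,0.007]
    - [0,0.2,-0.4,0.32,-0.012,0.014]
    - [0.01,0.33,-0.6,0.48,-0.018,0.021]
    - [0.01,0.33,-0.6,0.644,-0.023,0.029]
    - [0.01,0.33,-0.6,0.644,-0.023,0.029]

```text
clock: 12.68
position: [513.7, -182.2, 201.4]
eef_rot: [[-0.096, 0.995, -0.0], [0.995, 0.096, -0.0], [-0.0, -0.0, -1.0]]
contact_force: [0.6, 0.3, -1.7]
opening: 12.4
gripper_force: 59.1
```

carry_out:
  commands:
    - [0.3,0.08,0,0,0,0]
    - [0.65,0.17,0,0,0,0]
    - [1,0.26,0,0,0,0]

```text
clock: 13.05
position: [523.0, -102.0, 200.8]
eef_rot: [[-0.09, 0.996, -0.002], [0.996, 0.09, 0.002], [0.002, -0.001, -1.0]]
contact_force: [1.2, 0.7, -1.4]
opening: 12.8
gripper_force: 59.1
```

carry_out:
  commands:
    - [0.3,0.08,0,0,0,0]
    - [0.65,0.17,0,0,0,0]
    - [1,0.26,0,0,0,0]

```text
clock: 13.42
position: [536.5, -20.6, 200.9]
eef_rot: [[-0.09, 0.996, -0.002], [0.996, 0.09, 0.002], [0.002, -0.002, -1.0]]
contact_force: [-0.2, -0.2, -1.4]
opening: 12.6
gripper_force: 59.1
```

carry_out:
  commands:
    - [0.3,0.08,0,0,0,0]
    - [0.65,0.17,0,0,0,0]
    - [1,0.26,0,0,0,0]

```text
clock: 13.8
position: [550.0, 60.7, 200.9]
eef_rot: [[-0.09, 0.996, -0.002], [0.996, 0.09, 0.002], [0.002, -0.002, -1.0]]
contact_force: [-0.0, -0.5, -1.1]
opening: 12.4
gripper_force: 59.1
```

carry_out:
  commands:
    - [0.3,0.08,0,0,0,0]
    - [0.65,0.17,0,0,0,0]
    - [1,0.26,0,0,0,0]

```text
clock: 14.18
position: [563.6, 142.0, 200.8]
eef_rot: [[-0.09, 0.996, -0.002], [0.996, 0.09, 0.002], [0.002, -0.002, -1.0]]
contact_force: [0.5, -0.4, -1.8]
opening: 12.7
gripper_force: 59.1
```

carry_out:
  commands:
    - [0.3,0.08,0.2,0,0,0]
    - [0.65,0.17,0.4,0,0,0]
    - [1,0.22,0.7,0,0,0]
    - [1,0.22,0.7,0,0,0]
    - [1,0.22,0.7,0,0,0]

```text
clock: 14.8
position: [574.6, 222.0, 145.2]
eef_rot: [[-0.09, 0.996, -0.002], [0.996, 0.09, -0.001], [-0.001, -0.002, -1.0]]
contact_force: [-0.1, -0.4, -1.0]
opening: 12.5
gripper_force: 59.0
```

Run:
```python
from h import *
im=viewer.camera('wrist');a=viewer.camera('scene')[140:290,180:330]
cv2.imwrite('pics/w6.png',np.hstack([cv2.resize(im,(480,360)),cv2.resize(a,(320,320),interpolation=cv2.INTER_CUBIC)[:360].copy() if 0 else np.pad(cv2.resize(a,(320,320),interpolation=cv2.INTER_CUBIC),((0,40),(0,0),(0,0)))]))
s=manip.state();print(s['position'],np.round(s['eef_rot'],3).tolist(),s['contact_force'])
```

```text
[575.4047682  221.82730456 146.32110455] [[-0.089, 0.996, -0.0], [0.996, 0.089, -0.0], [-0.0, -0.0, -1.0]] [-0.14923     0.14840246 -1.17176439]
```

View pics/w6.png

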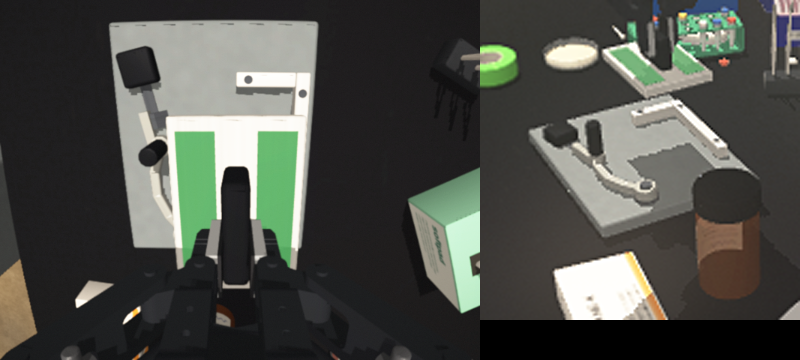

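Run:
```python
from h import *
k=viewer.get_calibration('wrist');ks=viewer.get_calibration('scene');s=manip.state();E=np.array(s['eef_rot']);p0=np.array(s['position'])
S=lambda a:(np.array(a)-[480,0])/(320/150)+[180,140]
B=np.array([[0,1,0],[1,0,0],[0,0,-1.]])
def W(q,L): return (np.array(L,float)@(R.from_rotvec(q[3:6]).as_matrix()@B).T+q[:3])@E.T+p0
def f(q):
    return np.r_[(proj(k,W(q,[[-38,55,10],[38,55,10]]))-[[222,155],[408,155]]).ravel(),(proj(k,W(q,[[0,28,43],[0,-28,43]]))-[[314,224],[315,378]]).ravel(),
     2*(proj(ks,W(q,[[-38,55,10],[-38,-55,10],[38,-55,10]]))-S([[603,43],[640,92],[713,67]])).ravel()]
r=least_squares(f,[0,0,20,0,0,0],loss='soft_l1',x_scale=[10,10,10,.1,.1,.1])
print(r.x[:3],np.degrees(r.x[3:]),np.round(r.fun,1))
for a in (0,-11.5):
  print(a,[np.round(2*(proj(ks,W([6,1,22,0,np.radians(a),0],[[-38,55,10],[-38,-55,10],[38,-55,10]]))-S([[603,43],[640,92],[713,67]])).tolist(),1)])
```

```text
[ 6.8272044   0.33997263 24.87063099] [-0.6520338  -5.52425229 -0.02185777] [ 1.9 -1.2 -1.  -1.2  0.4 10.7 -0.6  0.4 -1.4  9.1  3.6 -6.2 -0.5  0.3]
0 [array([[-0.5,  1.2],
       [ 2.6, -2. ],
       [ 0.5,  1.6],
       [-0.5,  1.2],
       [ 2.6, -2. ],
       [ 0.5,  1.6]])]
-11.5 [array([[-0.2,  5.6],
       [ 1.7, -7.2],
       [-0.3, -3.4],
       [-0.2,  5.6],
       [ 1.7, -7.2],
       [-0.3, -3.4]])]
```

carry_out:
  commands:
    - [0.08,0.06,0.3,0,0,0]
    - [0.08,0.06,0.6,0,0,0]
    - [0.08,0.06,0.85,0,0,0]
    - [0.08,0.06,1,0,0,0]
    - [0.08,0.06,1,0,0,0]
    - [0.08,0.06,1,0,0,0]

```text
clock: 15.65
position: [579.7, 230.4, 66.9]
eef_rot: [[-0.091, 0.996, 0.0], [0.996, 0.091, 0.001], [0.001, 0.0, -1.0]]
contact_force: [-0.1, 0.2, -1.4]
opening: 12.7
gripper_force: 59.1
```

carry_out:
  commands:
    - [0,0,0.04,0,0,0]
    - [0,0,0.08,0,0,0]
    - [0,0,0.12,0,0,0]
    - [0,0,0.15,0,0,0]
    - [0,0,0.15,0,0,0]
  force: 30

```text
clock: 16.27
position: [578.8, 230.3, 53.8]
eef_rot: [[-0.091, 0.996, -0.002], [0.996, 0.091, -0.0], [0.0, -0.002, -1.0]]
contact_force: [0.8, -0.8, -1.1]
opening: 12.9
gripper_force: 59.1
```

carry_out:
  commands:
    - [0,0,0.03,0,0,0]
    - [0,0,0.06,0,0,0]
    - [0,0,0.09,0,0,0]
    - [0,0,0.09,0,0,0]
  claw: 0
  force: 30

```text
clock: 16.77
position: [578.9, 230.3, 46.6]
eef_rot: [[-0.091, 0.996, -0.001], [0.996, 0.091, -0.0], [0.0, -0.001, -1.0]]
contact_force: [-0.4, 0.7, -1.8]
opening: 12.2
gripper_force: 59.1
```

carry_out:
  commands:
    - [0,0,0.01,0,0,0]
    - [0,0,0.02,0,0,0]
    - [0,0,0.02,0,0,0]

```text
clock: 17.15
position: [579.0, 230.4, 45.3]
eef_rot: [[-0.091, 0.996, -0.001], [0.996, 0.091, 0.0], [0.0, -0.001, -1.0]]
contact_force: [0.5, 0.0, -1.2]
opening: 12.4
gripper_force: 59.1
```

carry_out:
  commands:
    - [0,0,0.015,0,0,0]
    - [0,0,0.03,0,0,0]
    - [0,0,0.03,0,0,0]

```text
clock: 17.52
position: [579.4, 230.2, 43.8]
eef_rot: [[-0.091, 0.996, -0.001], [0.996, 0.091, 0.0], [0.001, -0.001, -1.0]]
contact_force: [-1.8, -2.0, 5.4]
opening: 12.9
gripper_force: 59.9
```

carry_out:
  commands:
    - [0,0,0.01,0,0,0]
    - [0,0,0.02,0,0,0]
    - [0,0,0.02,0,0,0]

```text
clock: 17.9
position: [579.8, 229.9, 43.0]
eef_rot: [[-0.091, 0.996, 0.0], [0.996, 0.091, 0.0], [0.0, 0.0, -1.0]]
contact_force: [-2.1, -2.8, 9.2]
opening: 12.5
gripper_force: 60.9
```

carry_out:
  commands:
    - [0,0.02,-0.01,0,0,0]
    - [0,0.04,-0.01,0,0,0]
    - [0,0.05,-0.01,0,0,0]
    - [0,0.05,-0.01,0,0,0]

```text
clock: 18.4
position: [581.8, 230.4, 42.9]
eef_rot: [[-0.092, 0.996, -0.004], [0.996, 0.092, -0.0], [0.0, -0.004, -1.0]]
contact_force: [-5.8, -3.6, 9.2]
opening: 12.5
gripper_force: 60.7
```

carry_out:
  commands:
    - [0.02,0,0,0,0,0]
    - [0.04,0,0,0,0,0]
    - [0.05,0,0,0,0,0]
    - [0.05,0,0,0,0,0]

```text
clock: 18.9
position: [583.2, 232.7, 43.2]
eef_rot: [[-0.09, 0.996, -0.001], [0.996, 0.09, -0.002], [-0.001, -0.001, -1.0]]
contact_force: [-1.3, -4.8, 7.6]
opening: 12.8
gripper_force: 60.4
```

carry_out:
  commands:
    - [0,0.015,0,0,0,0]
    - [0,0.03,0,0,0,0]
    - [0,0.03,0,0,0,0]
    - [0,0.03,0,0,0,0]

```text
clock: 19.4
position: [584.3, 233.2, 43.0]
eef_rot: [[-0.091, 0.996, -0.003], [0.996, 0.091, -0.002], [-0.001, -0.003, -1.0]]
contact_force: [-4.4, -5.5, 9.3]
opening: 12.4
gripper_force: 60.7
```

carry_out:
  commands:
    - [0.02,0,0,0,0,0]
    - [0.04,0,0,0,0,0]
    - [0.04,0,0,0,0,0]
    - [0.04,0,0,0,0,0]

```text
clock: 19.9
position: [585.1, 234.9, 43.2]
eef_rot: [[-0.089, 0.996, -0.002], [0.996, 0.089, -0.003], [-0.003, -0.002, -1.0]]
contact_force: [-3.7, -6.4, 9.5]
opening: 12.8
gripper_force: 60.7
```

carry_out:
  commands:
    - [0,0.015,-0.008,0,0,0]
    - [0,0.03,-0.008,0,0,0]
    - [0,0.03,-0.008,0,0,0]
    - [0,0.03,-0.008,0,0,0]

```text
clock: 20.4
position: [585.2, 235.1, 43.3]
eef_rot: [[-0.089, 0.996, -0.006], [0.996, 0.089, -0.003], [-0.003, -0.007, -1.0]]
contact_force: [-8.6, -7.9, 12.3]
opening: 12.7
gripper_force: 61.0
```

carry_out:
  commands:
    - [0.02,0,0,0,0,0]
    - [0.04,0,0,0,0,0]
    - [0.04,0,0,0,0,0]
    - [0.04,0,0,0,0,0]

```text
clock: 20.9
position: [585.3, 235.5, 43.2]
eef_rot: [[-0.087, 0.996, -0.007], [0.996, 0.087, -0.006], [-0.006, -0.007, -1.0]]
contact_force: [-7.8, -12.0, 12.4]
opening: 12.7
gripper_force: 61.2
```

Run:
```python
from h import *
im=viewer.camera('wrist');cv2.imwrite('pics/w7.png',cv2.resize(im[60:400,150:480],(776,800))[0:600])
```

```text
(no output)
```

View pics/w7.png

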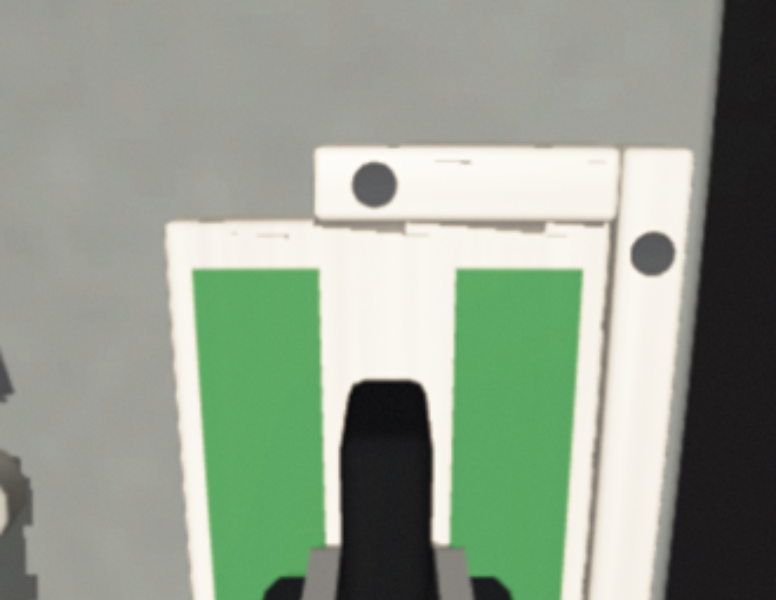

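carry_out:
  commands:
    - [-0.03,-0.03,-0.01,0,0,0]
    - [-0.03,-0.03,-0.01,0,0,0]

```text
clock: 21.2
position: [585.1, 235.9, 43.7]
eef_rot: [[-0.089, 0.996, -0.001], [0.996, 0.089, -0.003], [-0.003, -0.001, -1.0]]
contact_force: [-0.8, -7.0, 2.9]
opening: 12.7
gripper_force: 59.8
```

carry_out:
  commands:
    - [0,0,0,0,0,0]
    - [0,0,0,0,0,0]
    - [0,0,0,0,0,0]
    - [0,0,0,0,0,0]
    - [0,0,0,0,0,0]
  claw: 0.45

```text
clock: 21.82
position: [584.6, 239.1, 43.5]
eef_rot: [[-0.091, 0.996, -0.001], [0.996, 0.091, 0.0], [0.0, -0.001, -1.0]]
contact_force: [0.3, -0.6, 0.1]
opening: 38.5
gripper_force: 0.0
```

carry_out:
  commands:
    - [0,0,-0.2,0,0,0]
    - [0,0,-0.5,0,0,0]
    - [0,0,-0.8,0,0,0]
    - [0,0,-1,0,0,0]
    - [0,0,-1,0,0,0]

```text
clock: 22.45
position: [585.7, 239.3, 125.4]
eef_rot: [[-0.091, 0.996, 0.002], [0.996, 0.091, 0.002], [0.002, 0.002, -1.0]]
contact_force: [1.4, 0.2, 0.1]
opening: 38.4
gripper_force: 0.0
```

carry_out:
  commands:
    - [0,-0.2,-0.3,0,0,0]
    - [0,-0.6,-0.3,0,0,0]
    - [0,-0.8,-0.3,0,0,0]
    - [0,-0.8,-0.3,0,0,0]
  claw: 0

```text
clock: 22.95
position: [520.1, 233.1, 147.1]
eef_rot: [[-0.092, 0.996, -0.002], [0.996, 0.092, -0.0], [0.0, -0.002, -1.0]]
contact_force: [-0.4, 1.3, 0.1]
opening: 0.2
gripper_force: 0.0
```

Run:
```python
from h import *
k=viewer.get_calibration('wrist');im=viewer.camera('wrist')
o=[viewer.masks_of('wrist',l)[:1] for l in('catch_key','plate_long')]
kx=[d[0] for d in o if d];print([(np.round(d['rect']),round(d['conf'],2)) for d in kx])
for u in (kx[0]['rect'][:2],): print(ray(k,u,34))
for p in ([482.4,306,34],[482,302.5,34]): cv2.drawMarker(im,tuple(int(v) for v in proj(k,p)[0]),(0,255,0),0,10,1)
s=manip.state();print(s['position'],np.round(s['eef_rot'],3).tolist())
cv2.imwrite('pics/w8.png',im)
```

```text
[(array([273., 141.,  65., 110.]), 0.56), (array([410., 217., 116., 151.]), 0.72)]
[487.98287047 290.68661778]
[522.00852597 233.01931079 147.43437261] [[-0.091, 0.996, -0.0], [0.996, 0.091, -0.0], [-0.0, -0.0, -1.0]]
```

View pics/w8.png

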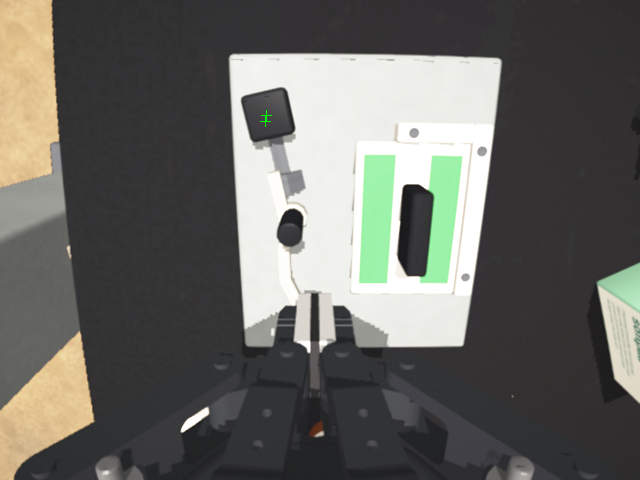

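carry_out:
  commands:
    - [0.4,-0.2,0,0,0,0]
    - [0.94,-0.4,0.2,0,0,0]
    - [0.94,-0.4,0.5,0,0,0]
    - [0.94,-0.4,0.5,0,0,0]
    - [0.94,-0.4,0.5,0,0,0]

```text
clock: 23.72
position: [483.6, 304.4, 108.1]
eef_rot: [[-0.09, 0.996, 0.0], [0.996, 0.09, 0.0], [0.0, 0.0, -1.0]]
contact_force: [0.6, -1.0, 0.8]
opening: 0.2
gripper_force: 0.0
```

carry_out:
  commands:
    - [0,0,0.3,0,0,0]
    - [0,0,0.6,0,0,0]
    - [0,0,0.8,0,0,0]
    - [0,0,0.85,0,0,0]
    - [0,0,0.85,0,0,0]

```text
clock: 24.35
position: [482.7, 305.1, 40.1]
eef_rot: [[-0.091, 0.996, -0.0], [0.996, 0.091, 0.0], [0.0, -0.0, -1.0]]
contact_force: [0.1, -0.9, 1.0]
opening: 0.2
gripper_force: 0.0
```

carry_out:
  commands:
    - [0,0,0.06,0,0,0]
    - [0,0,0.12,0,0,0]
    - [0,0,0.17,0,0,0]
    - [0,0,0.2,0,0,0]
    - [0,0,0.21,0,0,0]
    - [0,0,0.21,0,0,0]
    - [0,0,0.21,0,0,0]
    - [0,0,0.21,0,0,0]

```text
clock: 25.35
position: [482.9, 305.5, 23.8]
eef_rot: [[-0.091, 0.996, 0.0], [0.996, 0.091, 0.001], [0.001, 0.0, -1.0]]
contact_force: [-0.3, -1.0, 9.0]
opening: 0.0
gripper_force: 4.4
```

carry_out:
  commands:
    - [0,0,0,0,0,0]
    - [0,0,0,0,0,0]
    - [0,0,0,0,0,0]
    - [0,0,0,0,0,0]
    - [0,0,0,0,0,0]
    - [0,0,0,0,0,0]

```text
clock: 26.1
position: [482.8, 305.5, 23.8]
eef_rot: [[-0.091, 0.996, 0.0], [0.996, 0.091, 0.001], [0.001, 0.0, -1.0]]
contact_force: [-0.3, -0.8, 8.6]
opening: 0.1
gripper_force: 4.4
```

carry_out:
  commands:
    - [0,0,-0.1,0,0,0]
    - [0,0,-0.3,0,0,0]
    - [0,0,-0.6,0,0,0]
    - [0,0,-1,0,0,0]
    - [0,0,-1,0,0,0]

```text
clock: 26.72
position: [483.4, 305.7, 105.6]
eef_rot: [[-0.091, 0.996, 0.002], [0.996, 0.091, 0.003], [0.003, 0.003, -1.0]]
contact_force: [0.6, 0.5, 0.8]
opening: 0.0
gripper_force: 0.0
```

carry_out:
  commands:
    - [-0.3,-0.1,-0.3,0,0,0]
    - [-0.7,-0.2,-0.7,0,0,0]
    - [-0.9,-0.2,-0.9,0,0,0]
    - [-0.9,-0.2,-0.9,0,0,0]

```text
clock: 27.22
position: [473.8, 231.3, 175.6]
eef_rot: [[-0.089, 0.996, 0.001], [0.996, 0.089, 0.001], [0.001, 0.001, -1.0]]
contact_force: [0.5, 0.3, -0.5]
opening: 0.1
gripper_force: 0.0
```

Run:
```python
from h import *
k=viewer.get_calibration('wrist');im=viewer.camera('wrist');cv2.imwrite('pics/w9.png',im)
q=[572.59,240.9,.0913]
for l in('clip_post','plate_long','catch_key'):
    print(l,[(np.round(d['rect']).tolist(),round(d['conf'],2)) for d in viewer.spot_in('wrist',l)[:2]])
for j in (0,.23,.6):
    a=j-.387+q[2];P=np.array([530.5-90*np.sin(a),151.7+90*np.cos(a),55]);print(j,np.round(proj(k,P)[0]))
print('plate centre, rib', np.round(proj(k,np.array([[12,0,30.],[-26,55,30],[50,55,30],[-26,-55,30],[50,-55,30]])@Rz(q[2]).T+[q[0],q[1],0])).tolist())
```

```text
clip_post [([390.0, 248.0, 59.0, 163.0], 0.73)]
plate_long [([458.0, 209.0, 112.0, 136.0], 0.63)]
catch_key [([339.0, 141.0, 53.0, 102.0], 0.81)]
0 [431. 228.]
0.23 [404. 221.]
0.6 [357. 222.]
plate centre, rib [[458.0, 217.0], [414.0, 144.0], [515.0, 146.0], [404.0, 282.0], [495.0, 281.0]]
```

Run:
```python
import cv2,numpy as np
im=cv2.imread('pics/w9.png');g=im.max(2)
d=(g<70).astype(np.uint8);d[:, :330]=0;d[300:]=0;d[:100]=0;d[:,520:]=0
n,l,s,c=cv2.connectedComponentsWithStats(d)
print([(s[i].tolist(),c[i].round().tolist()) for i in range(1,n) if s[i][4]>60])
```

```text
[([330, 100, 29, 40, 456], [343.0, 128.0]), ([448, 181, 38, 81, 2330], [466.0, 220.0]), ([390, 202, 29, 31, 583], [404.0, 218.0]), ([508, 238, 12, 62, 380], [515.0, 279.0])]
```

```bash
python3 -c "
from cell import sign_off
print(sign_off())"
```

```text
the job is handed in; nothing more can be done
None
```

The job is handed in at about 28 s of the 72 s. The long plate sits against both edges, and the arm clamps it at about 0.23 rad, judged from the post's place in the last picture. I let go of the catch key but did not measure that it came back up.

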